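# Make up two biscuit kits on their fitted boards

## Robot

A 7-joint arm with a two-finger parallel gripper is mounted at the origin on a cart in front of the work surface, level with it; the furniture and walls round the work are solid. World frame = base frame: x ahead of the robot, y to its left, z up, the work surface at z = 0. Lengths are in mm, angles in rad, forces in N, time in s.
With the tool pointing down it reaches from about 425 to 825 mm from the base axis. Payload 3.6 kg.
Tool frame: the origin (TCP) lies between the finger pads; the fingertips stand 25 mm ahead of it and the grasp point (between the pads) lies 6 mm ahead of it; z points along the fingers, y is the line along which they close (so a half turn about z gives the same grasp; the last joint's range is limited). The gripper opens to 93 mm and grips with 3 to 60 N. Pads are 15 mm wide; open, the fingers measure 128 mm over their backs; the gripper's body (75 mm by 188 mm) begins 65 mm behind the grasp point.
Start: joints at [-1.167, 0.615, -0.013, 1.423, 0.008, 1.103, -0.04], TCP at [270.813, 590.867, 243.64] pointing down, gripper open.
Joint ranges: [-3.12, 3.12], [-0.3, 2.06], [-1.34, 1.32], [0.26, 2.42], [-1.36, 4.5], [0.01, 1.98], [-2.84, 2.84]. Speed limits (rad/s): [2.79, 2.79, 3.14, 3.14, 3.14, 3.14, 3.14].

## Interface

Orientations are given as a unit quaternion [x, y, z, w].
In Python, from station import manip, cams, workorder, spotter gives the robot as it stands.
- The arm moves only by the tool play_rows, never from a script. Its argument "commands" is a list of rows, each a list of 6 numbers: the shift along the world's x, y, z in m, then the turn, a rotation vector about the world's x, y, z in rad. A call has 1 to 8 rows; each row is the pose to reach, as a shift and turn from the pose commanded when the call began; what a row does not reach only later rows make up. A row lasts 1/12 s, in which the tool goes at most 41.7 mm and 7.16 degrees, less where a joint would pass 70% of its speed; a pose out of reach is approached as far as the arm can. A call with a gripper value outside its range is refused whole. "hand" is the opening, from -1 (shut) to 1 (fully open), so that 0 is half open, set as the call begins (left out, the last holds). The fingers move at their own pace and stop on an object; "squeeze" is the grip in N (left out, the last holds). Time passes only in rows, so rows that repeat a pose let the fingers close. It gives the time, the measured TCP pose, the force, the opening and the grip force at its end, in the units of the state.
- manip.get_state(): the state, without advancing time (a new reading comes with each control period).
- cams.read_camera(name): name is "scene" or "top"; returns (picture, depth): 420x560x3 uint8, red, green, blue; 420x560 float32, mm along the optical axis (not along the pixel's ray), 0 where there is no reading.
- cams.camera_info(name): a dict with "fx", "fy", "cx", "cy" (pixels), "extrinsics" (4x4, takes a point from world to camera coordinates). Camera axes: x right, y down, z forward; pixel columns grow to the right and rows downward; lengths in mm; the calibration is good to about 2 mm. A picture is of the moment at which its call begins. camera_info takes no time and is no camera call.
- workorder.job_done(): hands the job in; it is judged then, once.
Trained networks look in the newest picture that a camera, given by its name, has taken for a name from the list of things; names that differ only in an ending like _2 or _b are one class to them, and where a whole thing is asked for, a point or a joint stands for the part that bears it (a point fixed in the world has none). Each returns a list of dicts, best first, with "score" (0 to 1); they miss things now and then, are a little off and sometimes report something else, mostly with a low value. They report only what shows in the picture. A call takes as long as a camera call. They do not tell look-alikes from the thing itself.
- spotter.boxes_of(camera, target): "box" ([centre column, centre row, width, height] in pixels, round what is visible of it).
The state is a dict: "time": time; "joint_positions": joint angles; "joint_velocities": joint speeds; "tau": joint torques, N m; "ee_pos": TCP position; "eef_rot": TCP orientation; "contact_force": force on the tool from outside, world axes, zero at the start; "torque": the same for the moment, N m; "gripper_width": opening from 0.0 (shut) to 1.0 (fully open); "grip_force": force on a finger pad.
Only numpy, scipy, OpenCV 4.12 (cv2) and the standard library are available. Lean on these libraries where they do the work, as an engineer would, in place of code of your own. Each camera call takes 0.05 s, during which the arm holds its last target. There are 200 camera calls.

## Task

Make up the two kits for the biscuit class on their wooden boards: the lemon-heart kit takes the heart cutter and the lemon, the salted-lime-star kit takes the star cutter, the lime and the salt shaker. Put each thing in the cut-out made for it and let go: the cutters turned to their outline and lying flat on the bottom, the fruit right down in the oval hollows, the salt shaker standing in the round well and never tipped over on the way. Leave the round cutter, the garlic and the pepper mill where they stand.

Things in the scene. Friction and masses are not known exactly. Their poses are not given: they have to be found in the camera images.
- heart_board: Fixed pale wooden board, 188 x 114 mm, top 18 mm up; origin: centre of underside, x along it, away from the robot. Two cut-outs in a row, blue floors 8 mm up. At (-40, 0) mm the outline of the heart cutter with 5 mm of play or more, point to -x: cutter x lies along board x. At (46, 0) an oval hollow for the lemon, 68 mm along x by 60.
- star_board: Fixed pale wooden board, 256 x 114 mm, top 18 mm up; origin: centre of underside, x along it, away from the robot. Three cut-outs in a row, blue floors 8 mm up. At (0, 3) a plump star, tip to -y, 5 mm of play, for the star cutter as the board lies or any 72 degrees off. At (-84, 0) an oval hollow for the lime, 58 x 50. At (84, 0) a round well for the salt shaker, 58 wide.
- heart_cutter: Heart-shaped cookie cutter of tin, 22 mm high, 60 mm along x by 66 mm along y. Origin: middle of its underside, z up. Point at x = -30 mm, notch between the lobes at x = +23 mm. The lobes are widest, 66 mm over the rolled top rim (60 mm below it), at x = +12 mm: grip there along y. Solid to the touch (nothing enters it). About 30 g.
- star_cutter: Five-pointed star cookie cutter of tin, 22 mm high, 69 mm along x by 66 mm along y. Origin: middle of its underside, z up. Tips at (0, -33), (+35, -8), (+21, +33), (-21, +33), (-35, -8) mm round the centre (0, +3); the sides bow in to 26 mm from it. Grip along y, the tip at -y against the notch at +y, about 60 mm wide. About 30 g.
- lemon: Yellow lemon, 70 mm along x, 57 mm along y, 56 mm high, with a slightly flattened underside on which it lies still. Origin: middle of its underside, x along its length, z up. About 100 g.
- lime: Green lime, 50 mm along x, 42 mm along y, 42 mm high, with a slightly flattened underside on which it lies still. Origin: middle of its underside, x along its length, z up. About 40 g.
- salt_shaker: Glass salt shaker with a grey domed top, round, 44 mm across below 74 mm and 34 mm across above, 90 mm high, standing upright. Origin: middle of its base, z up. About 100 g.
- round_cutter: Round tin cookie cutter, 63 mm across, 22 mm high, loose among the stock; belongs to neither kit. Origin: middle of its underside.
- garlic: White garlic bulb, 51 mm across, 51 mm high, loose among the stock; belongs to neither kit. Origin: middle of its underside.
- pepper_mill: Dark wooden pepper mill, 58 mm across, 170 mm high, standing loose behind the boards; belongs to neither kit. Origin: middle of its base.
Not all that is in view belongs to the job. What is shaped like the salt_shaker but black is not meant.

How it is judged (in metres and radians):
At the end, for the whole second after the job is handed in: Released and at rest: cutters flat in their cut-outs and shaker upright in its well (each within 12 mm along both board axes, 4 mm in height, 0.12 rad), fruit in their hollows (13 mm, 5 mm, 0.35 rad); round cutter, garlic and pepper mill within 3 cm of where they stood (x of heart_cutter in the frame of heart_board between -0.052 and -0.028 m and y of heart_cutter in the frame of heart_board between -0.012 and 0.012 m and z of heart_cutter in the frame of heart_board between 0.004 and 0.012 m and angle between each of heart_cutter, star_cutter, salt_shaker's own z axis and vertical below 0.12 rad and linear speed of each of heart_cutter, lemon, star_cutter, lime, salt_shaker below 0.02 m/s and contact force between each of heart_cutter, lemon, star_cutter, lime, salt_shaker and the fingers below 0.05 N and x of lemon in the frame of heart_board between 0.033 and 0.059 m and y of lemon in the frame of heart_board between -0.013 and 0.013 m and z of lemon in the frame of heart_board between 0.003 and 0.013 m and angle between each of lemon, lime's own z axis and vertical below 0.35 rad and x of star_cutter in the frame of star_board between -0.012 and 0.012 m and y of star_cutter in the frame of star_board between -0.012 and 0.012 m and z of star_cutter in the frame of star_board between 0.004 and 0.012 m and x of lime in the frame of star_board between -0.097 and -0.071 m and y of lime in the frame of star_board between -0.013 and 0.013 m and z of lime in the frame of star_board between 0.003 and 0.013 m and x of salt_shaker in the frame of star_board between 0.072 and 0.096 m and y of salt_shaker in the frame of star_board between -0.012 and 0.012 m and z of salt_shaker in the frame of star_board between 0.004 and 0.012 m and distance of each of round_cutter, garlic, pepper_mill from where it was at the start of the episode below 0.03 m); the robot touches nothing.
It fails at once if the salt shaker is tipped by more than 0.7 rad (40 degrees) (angle between salt_shaker's own z axis and vertical above 0.7 rad).
It fails at once if the pepper mill is tipped by more than 0.7 rad (angle between pepper_mill's own z axis and vertical above 0.7 rad).
It also fails if it takes over 131 s, if anything falls off the work surface, if the arm or the gripper's body presses on something with over 40 N, if the wrist force passes 120 N, or if a joint passes its speed limit or range.

## Working session

There is one attempt and no reset: what is moved stays moved. The work goes in short steps, Python scripts to look and compute and a tool call to move; the robot and the scene stay as the last step left them, time stands still between calls to the robot, and variables do not carry over. Pictures are saved under pics/ and viewed, at most 14 in all, crops included, and the job is handed in when it is done.

Besides the shell and the picture viewer there is one more tool, called in YAML: its name, and indented under it one key for each argument. play_rows: Moves the arm, as the interface text tells. Its arguments: {"type":"object","properties":{"commands":{"type":"array","items":{"type":"array","items":{"type":"number"}}},"hand":{"type":"number"},"squeeze":{"type":"number"}},"required":["commands"]}

```bash
mkdir -p pics; cat > h.py <<'E'
import numpy as np, cv2
from station import manip, cams, workorder, spotter
def grab(n,save=None):
    p,d=cams.read_camera(n)
    if save: cv2.imwrite('pics/'+save,p[:,:,::-1])
    return p,d
def world(n,d):
    I=cams.camera_info(n); E=np.array(I['extrinsics'])
    v,u=np.mgrid[0:d.shape[0],0:d.shape[1]]
    P=np.stack([(u-I['cx'])/I['fx']*d,(v-I['cy'])/I['fy']*d,d],-1)
    return (P-E[:3,3])@E[:3,:3]
E
python3 - <<'E'
from h import *
s=manip.get_state(); print(s)
for n in ['top','scene']:
    p,d=grab(n,n+'0.png'); W=world(n,d); np.save(n+'W.npy',W); np.save(n+'P.npy',p)
    I=cams.camera_info(n); E=np.array(I['extrinsics']); print(n,-E[:3,:3].T@E[:3,3],I['fx'])
    for t in 'heart_board star_board heart_cutter star_cutter lemon lime salt_shaker round_cutter garlic pepper_mill'.split():
        for b in spotter.boxes_of(n,t)[:3]:
            c,r=[int(x) for x in b['box'][:2]]
            print(t,round(b['score'],2),np.round(b['box']),W[min(r,419),min(c,559)].round())
E
```

```text
{'time': 0.0, 'joint_positions': array([-1.16747944,  0.61590604, -0.01259118,  1.42491096,  0.00808607,
        1.1034196 , -0.04040473]), 'joint_velocities': array([ 1.81235421e-03,  8.20909931e-04,  4.74705007e-04,  1.38980365e-03,
       -6.93065669e-04, -4.35197026e-05,  1.03548304e-03]), 'tau': array([ 4.47760681e-05, -4.58926892e+01,  2.09126892e-01, -1.65746301e+01,
       -6.10478385e-02,  2.06710305e-02,  2.48695897e-04]), 'ee_pos': array([270.54852109, 590.20108349, 242.48574671]), 'eef_rot': array([ 2.13240697e-01,  9.76998835e-01, -1.27128948e-03, -2.56794680e-04]), 'contact_force': array([ 0.09474634, -0.64108617,  0.12876794]), 'torque': array([ 0.00708851, -0.03518048, -0.00868862]), 'grip_force': 0.0, 'gripper_width': 1.0026673411907359}
top [ 267.88897221  -61.00664213 1146.33722593] 483.6781379067773
heart_board 0.9 [242. 202.  68.  82.] [572. -48.  14.]
star_board 0.75 [166. 230.  73. 108.] [555. 145.   6.]
star_board 0.33 [402. 208.  27.  27.] [ 469. -424.   -5.]
heart_cutter 0.52 [360. 239.  24.  26.] [ 419. -302.    0.]
star_cutter 0.66 [401. 210.  23.  25.] [ 
[... 399 characters left out ...]
 49. 111.]
scene [  17.34388628 -651.56098493  748.49146436] 409.69121643058344
heart_board 0.67 [267. 203.  74.  57.] [568. -52.  10.]
star_board 0.8 [217. 172.  84.  57.] [556. 149.   8.]
heart_cutter 0.62 [299. 288.  29.  35.] [ 428. -298.    2.]
star_cutter 0.66 [354. 305.  30.  29.] [ 478. -410.   -2.]
lemon 0.58 [332. 258.  27.  21.] [ 511. -317.   46.]
lime 0.72 [316. 230.  14.  16.] [ 562. -229.   34.]
salt_shaker 0.91 [224. 294.  22.  40.] [ 287. -214.   40.]
salt_shaker 0.69 [355. 236.  18.  37.] [ 595. -315.   54.]
round_cutter 0.6 [386. 278.  28.  30.] [ 587. -420.   -1.]
garlic 0.73 [287. 256.  20.  20.] [ 453. -233.   33.]
pepper_mill 0.94 [291. 133.  22.  56.] [759.  45.  96.]
```

```bash
python3 - <<'E'
import cv2
a=cv2.imread('pics/top0.png')
cv2.imwrite('pics/top0c.png',cv2.resize(a[90:340,100:430],None,fx=2.4,fy=2.4,interpolation=cv2.INTER_CUBIC))
E
```

```text
(no output)
```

View pics/top0c.png

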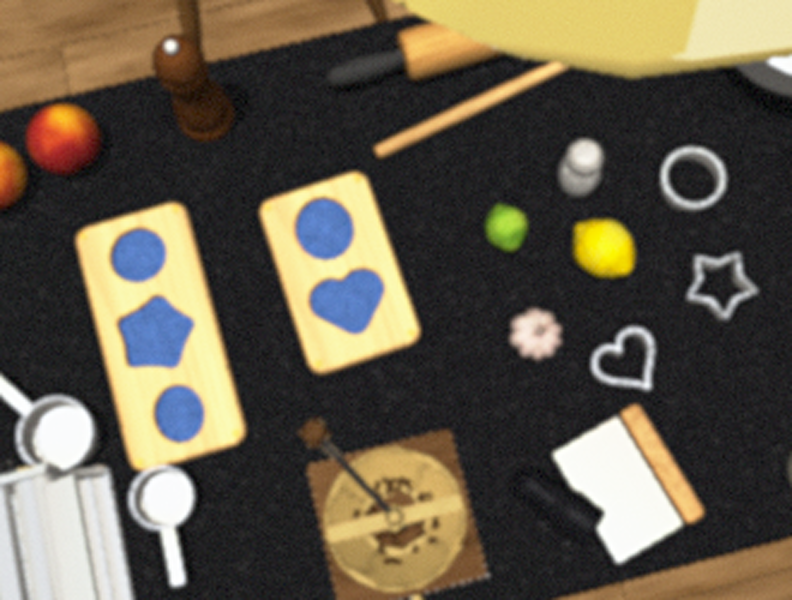

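View pics/scene0.png

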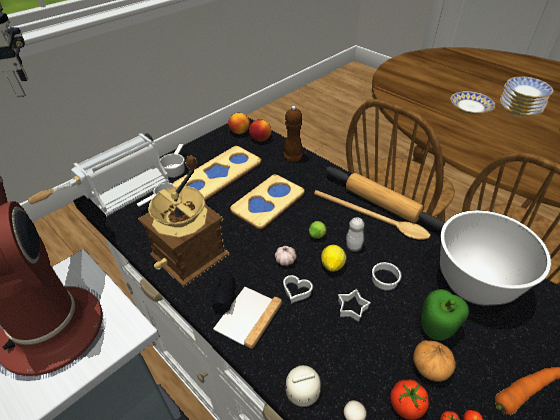

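```bash
cat >> h.py <<'E'
def rect(n,p,z,x0,x1,y0,y1,s=1.0):
    """bird's-eye at height z; row0 = x1 (far), col0 = y1 (left)"""
    I=cams.camera_info(n);E=np.array(I['extrinsics'])
    x,y=np.meshgrid(np.arange(x1,x0,-s),np.arange(y1,y0,-s),indexing='ij')
    Q=np.stack([x,y,np.full_like(x,z)],-1)@E[:3,:3].T+E[:3,3]
    return cv2.remap(p,(Q[...,0]/Q[...,2]*I['fx']+I['cx']).astype('f4'),(Q[...,1]/Q[...,2]*I['fy']+I['cy']).astype('f4'),cv2.INTER_LINEAR)
def blobs(m,x1,y1,s=1.0,amin=300):
    n,l,st,c=cv2.connectedComponentsWithStats(m.astype('u1'))
    out=[]
    for i in range(1,n):
        if st[i,4]*s*s>amin:
            pts=np.argwhere(l==i)[:,::-1].astype('f4'); r=cv2.minAreaRect(pts)
            box=cv2.boxPoints(r); 
            out.append((np.round([x1-c[i][1]*s,y1-c[i][0]*s],1),st[i,4]*s*s,np.round([x1-r[0][1]*s,y1-r[0][0]*s],1),np.round(np.array(r[1])*s,1),round(r[2],1)))
    return out
E
python3 - <<'E'
from h import *
for n in ['top','scene']:
    p=np.load(n+'P.npy'); W=np.load(n+'W.npy'); print('==',n)
    for z,nm in [(8,'blue'),(18,'board')]:
        R=rect(n,p,z,420,720,-140,240).astype(int); r,g,b=R[...,0],R[...,1],R[...,2]
        m=(b>r+30) if nm=='blue' else ((r>150)&(g>120)&(r>b+30))|(b>r+30)
        if nm=='board': m=cv2.morphologyEx(m.astype('u1'),cv2.MORPH_OPEN,np.ones((9,9)))
        for q in blobs(m,720,240,amin=800): print(nm,*q)
    R=rect(n,p,22,380,680,-500,-180).astype(int)
    m=cv2.morphologyEx((R.min(-1)>95).astype('u1'),cv2.MORPH_CLOSE,np.ones((5,5)))
    for c in cv2.findContours(m,cv2.RETR_EXTERNAL,cv2.CHAIN_APPROX_NONE)[0]:
        if cv2.contourArea(c)>700:
            r=cv2.minAreaRect(c);M=cv2.moments(c);print('cut',680-M['m01']/M['m00'],-180-M['m10']/M['m00'],cv2.contourArea(c),680-r[0][1],-180-r[0][0],r[1:])
    cv2.imwrite(f'pics/{n}_r22.png',cv2.resize(R[...,::-1].astype('u1'),None,fx=1.8,fy=1.8))
    # fruit etc. by height
    for nm,x,y,rad in [('lemon',515,-305,48),('lime',563,-222,36),('salt',597,-305,40),('garlic',456,-222,36),('mill',755,47,60)]:
        k=(np.hypot(W[...,0]-x,W[...,1]-y)<rad)&(W[...,2]>12); Q=W[k]
        print(nm,'lo',Q.min(0).round(),Q.max(0).round(),'top',Q[Q[:,2]>np.percentile(Q[:,2],80)].mean(0).round(1))
W=np.load('topW.npy'); 
k=(W[...,2]>100)&(W[...,0]<950)&(W[...,0]>200); 
H=np.histogram2d(W[k][:,0],W[k][:,1],bins=[np.arange(200,1000,100),np.arange(-700,800,100)])[0]; print(H.astype(int))
Q=W[k&(W[...,1]<-100)&(W[...,0]>500)]; print(Q.min(0),Q.max(0))
E
cp pics/top_r22.png /tmp/; python3 -c "
import cv2,numpy as np
a=cv2.imread('pics/top_r22.png');b=cv2.imread('pics/scene_r22.png')
cv2.imwrite('pics/r22.png',cv2.resize(np.hstack([a,b]),None,fx=.69,fy=.69))"
```

```text
== top
blue [639.  146.8] 2194.0 [638.7 146.7] [51.6 52.3] 45.0
blue [619.6 -42.7] 2747.0 [620.  -42.5] [62. 55.] 90.0
blue [554.7 145.9] 3550.0 [552.9 147.9] [71.4 70. ] 51.8
blue [541.  -49.3] 3151.0 [546.4 -48.8] [63.8 63.7] 40.6
blue [470.6 138.5] 1911.0 [470.6 138.5] [53.4 44.6] 84.3
board [544.7 140.3] 22914.0 [552.5 141.1] [257.7 115.8] 87.2
board [569.4 -46.6] 15296.0 [571.1 -46.4] [190.  116.1] 85.2
board [635.9 144.9] 2143.0 [636.  144.5] [50. 51.] 90.0
board [616.6 -42.9] 2693.0 [616.5 -43. ] [61. 54.] 90.0
board [552.2 144.3] 3469.0 [552.5 142.5] [69. 67.] 90.0
board [538.6 -49.4] 3073.0 [544.1 -49. ] [63.  63.5] 40.6
cut 412.81947227788913 -299.6432309062569 2994.0 416.74139404296875 -297.5980682373047 ((62.85496520996094, 63.665626525878906), 22.109447479248047)
cut 459.1141789684709 -220.35438308729724 1829.0 459.32806396484375 -220.58145141601562 ((49.306907653808594, 49.57598114013672), 19.653823852539062)
cut 463.2164670153535 -412.23699454473876 2963.5 461.9081115722656 -415.4513702392578 ((67.11589050292969, 70.75502014160156), 27.89727020263672)
cut 575.965900331
[... 2089 characters left out ...]
 0     0     0     0   102  2236   245     0  1397   204     0
      0     0]
 [    0     0     0     0  2948  3508  1934   385     0  1883   313     0
      0     0]
 [    0     0     0   203  7125 15382  4606     4     0   672   132     0
      0     0]
 [    0    21     0     0     0     0    62     0     0     0     0     0
      0     0]
 [  118   180    30     0     0     0     0     0     0     0     0     0
      0     0]
 [    0     0     0     0     0     0     0   469     0     0     0     0
      0     0]
 [    0     0     0     0     0     0     0     0     0     0     0     0
      0     0]]
[ 538.81373493 -657.97302151  100.05652445] [ 655.01140536 -487.84141084  128.39766717]
```

View pics/r22.png

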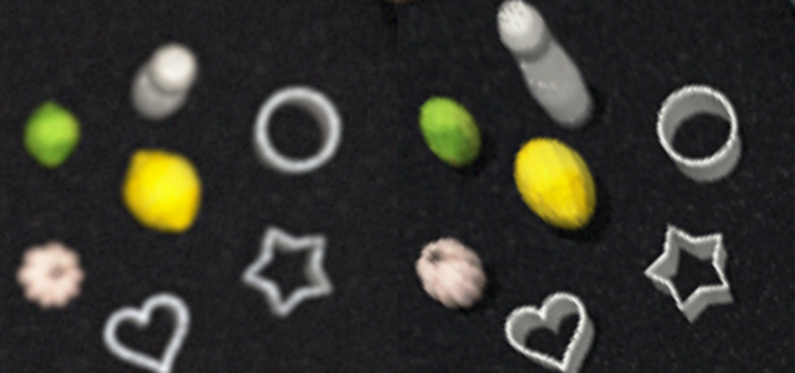

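```bash
cat > fit.py <<'E'
from h import *
from scipy.optimize import minimize
def fill(pts,N=160):
    m=np.zeros((N,N),'u1'); cv2.fillPoly(m,[np.int32(np.round(pts*16))],255,shift=4); return m>0
def star_poly():
    a=np.radians(-90+72*np.arange(5)); r=36;q=26
    P=[]
    for t in a: P+= [[r*np.cos(t),3+r*np.sin(t)],[q*.9*np.cos(t+np.pi/5),3+q*.9*np.sin(t+np.pi/5)]]
    return np.array(P)
def rot(P,t): c,s=np.cos(t),np.sin(t); return P@np.array([[c,s],[-s,c]])
E
python3 - <<'E'
from fit import *
p=np.load('topP.npy'); W=np.load('topW.npy')
def cont(x,y):
    R=rect('top',p,22,x-50,x+50,y-50,y+50,0.5)
    g=R.min(-1); m=cv2.morphologyEx((g>95).astype('u1'),cv2.MORPH_CLOSE,np.ones((9,9)))
    c=max(cv2.findContours(m,cv2.RETR_EXTERNAL,cv2.CHAIN_APPROX_NONE)[0],key=cv2.contourArea)[:,0]
    return np.stack([x+50-c[:,1]*.5,y+50-c[:,0]*.5],1)
C=cont(463,-415); S=star_poly(); o=np.array([463,-415.])
A=fill(C-o+80)
best=max((-(lambda B:(A&B).sum()/(A|B).sum())(fill(rot(S,t)+[dx,dy]+80)),t,dx,dy) if 0 else ((A&(B:=fill(rot(S,t)+[dx,dy]+80))).sum()/(A|B).sum(),np.degrees(t),463+dx,-415+dy) for t in np.radians(np.arange(-36,36,2)) for dx in range(-8,9) for dy in range(-8,9))
print('star origin',best)
C=cont(415,-300); o=C.mean(0)
bs=[]
for t in np.radians(np.arange(-20,70,2)):
    Q=rot(C-o,-t)   # into heart frame
    x0=(Q[:,0].max()+Q[:,0].min())/2; y0=(Q[:,1].max()+Q[:,1].min())/2
    Q=Q-[x0,y0]; A=fill(Q+80);B=fill(Q*[1,-1]+80)
    bs.append(((A&B).sum()/(A|B).sum(),np.degrees(t),np.ptp(Q,axis=0).round(1),o+rot(np.array([[x0,y0]]),t)[0]))
bs.sort(key=lambda b:-b[0]); print(*bs[:3],sep='\n')
for n in ['top','scene']:
    p=np.load(n+'P.npy').astype(int); W=np.load(n+'W.npy'); r,g,b=p[...,0],p[...,1],p[...,2]
    for nm,k,z,(x,y) in [('lemon',(r>b+50)&(g>b+50),28,(526,-307)),('lime',(g>b+40)&(g>r+15),21,(573,-221))]:
        k=k&(np.hypot(W[...,0]-x,W[...,1]-y)<60)
        m=rect(n,(k*255).astype('u1'),z,x-60,x+60,y-60,y+60,0.5)>127
        c=max(cv2.findContours(m.astype('u1'),cv2.RETR_EXTERNAL,cv2.CHAIN_APPROX_NONE)[0],key=cv2.contourArea)[:,0]
        w=np.stack([x+60-c[:,1]*.5,y+60-c[:,0]*.5],1).astype('f4'); e=cv2.fitEllipse(w); print(n,nm,'c',np.round(e[0],1),'axes',np.round(e[1],1),'long axis deg',round(e[2]+90-180,1))
        Q=W[k]; print('  top pts',Q[Q[:,2]>z].mean(0).round(1))
W=np.load('sceneW.npy'); 
for W in [np.load('sceneW.npy'),np.load('topW.npy')]:
  Q=W[(W[...,2]>40)&(W[...,2]<700)]; xs=np.arange(150,860,50); ys=np.arange(-550,350,50)
  H=np.zeros((len(xs),len(ys)))
  for q in Q:
    i=int((q[0]-150)//50);j=int((q[1]+550)//50)
    if 0<=i<len(xs) and 0<=j<len(ys): H[i,j]=max(H[i,j],q[2])
  print('     ',*[f'{y:4d}' for y in ys]); [print(x,*[f'{int(v):4d}' for v in h]) for x,h in zip(xs,H)]
E
```

```text
star origin (np.float64(0.8286624203821656), np.float64(-22.0), 462, -415)
(np.float64(0.9884411121524523), np.float64(22.0), array([63.6, 71.6]), array([ 407.36601445, -301.84942872]))
(np.float64(0.952088452088452), np.float64(24.000000000000004), array([64. , 71.5]), array([ 407.7391926, -302.1523273]))
(np.float64(0.9488044144696505), np.float64(20.0), array([64. , 71.6]), array([ 407.46793391, -301.35633624]))
top lemon c [ 525.6 -309. ] axes [59.8 69.1] long axis deg 31.3
  top pts [ 523.1 -305.2   44. ]
top lime c [ 572.2 -220.7] axes [40.9 49.4] long axis deg -2.2
  top pts [ 569.9 -219.1   33.3]
scene lemon c [ 529.1 -309.3] axes [55.9 77.8] long axis deg 36.6
  top pts [ 518.7 -316.1   44.3]
scene lime c [ 577.  -219.7] axes [39.9 57.2] long axis deg 30.6
  top pts [ 567.7 -226.7   34.2]
      -550 -500 -450 -400 -350 -300 -250 -200 -150 -100  -50    0   50  100  150  200  250  300
150    0    0    0    0    0    0    0    0    0    0    0    0    0    0    0    0  110   85
200    0   56   55    0    0    0    0    0    0  122  126  124    0    0    0  126  127  125
250    
[... 2020 characters left out ...]
 0    0    0    0    0    0    0    0    0
550   86    0    0    0   89   85   44    0    0    0    0    0    0    0    0    0    0    0
600  127  126    0    0   90   90    0    0    0    0    0    0    0    0    0    0    0    0
650   60  103    0    0    0    0    0    0    0    0    0    0    0    0    0    0    0    0
700    0    0    0    0    0    0    0    0    0    0    0   50   49    0   56   52   62   53
750    0    0    0    0    0    0   54   53   41    0    0  168  170    0   63   62   62   52
800    0    0    0    0    0    0    0    0    0    0    0    0    0    0   50   45    0    0
850    0    0    0    0    0    0    0    0    0    0    0    0    0    0    0    0    0    0
```

```bash
python3 - <<'E'
from fit import *
for n,z in [('top',22),('scene',22)]:
    p=np.load(n+'P.npy'); x,y=463,-415
    R=rect(n,p,z,x-50,x+50,y-50,y+50,0.5); g=R.min(-1)
    for th in (80,95,110,130):
        m=cv2.morphologyEx((g>th).astype('u1'),cv2.MORPH_CLOSE,np.ones((5,5)))
        c=max(cv2.findContours(m,cv2.RETR_EXTERNAL,cv2.CHAIN_APPROX_NONE)[0],key=cv2.contourArea)
        f=np.zeros_like(m); cv2.drawContours(f,[c],-1,1,-1)
        q=np.argwhere(f)*.5; w=np.stack([x+50-q[:,0],y+50-q[:,1]],1); o=w.mean(0); d=w-o
        ph=np.degrees(np.angle((np.hypot(*d.T)**3*np.exp(5j*np.arctan2(d[:,1],d[:,0]))).sum()))/5
        print(n,th,o.round(1),len(w)/4,'tip phase',ph.round(1), 'rmax',np.hypot(*d.T).max())
E
```

```text
top 80 [ 463.1 -412.2] 3210.0 tip phase 26.0 rmax 38.360770270725745
top 95 [ 463.2 -412.3] 3063.0 tip phase 26.1 rmax 37.59362469570668
top 110 [ 463.2 -412.3] 2922.75 tip phase 26.1 rmax 36.809549463383284
top 130 [ 463.3 -412.3] 2736.5 tip phase 26.1 rmax 35.70781717722424
scene 80 [ 462.4 -416.4] 3230.5 tip phase 26.4 rmax 41.46847009607826
scene 95 [ 462.7 -416.4] 3109.75 tip phase 26.1 rmax 40.725331491082244
scene 110 [ 463.7 -415.5] 2888.75 tip phase 28.6 rmax 40.752328462001365
scene 130 [ 465.6 -414.6] 2590.5 tip phase 26.2 rmax 35.974545662765564
```

play_rows:
  commands:
    - [0.013, -0.035, 0.01, 0, 0, -0.11]
    - [0.026, -0.07, 0.02, 0, 0, -0.22]
    - [0.039, -0.105, 0.03, 0, 0, -0.33]
    - [0.052, -0.14, 0.03, 0, 0, -0.44]
    - [0.065, -0.175, 0.03, 0, 0, -0.55]
    - [0.078, -0.21, 0.03, 0, 0, -0.66]
    - [0.091, -0.245, 0.03, 0, 0, -0.77]
    - [0.104, -0.28, 0.03, 0, 0, -0.88]
  hand: 1
  squeeze: 20

```text
time: 1.77
ee_pos: [375.2, 309.2, 274.0]
eef_rot: [0.611, 0.792, 0.0, -0.0]
contact_force: [0.4, 0.2, 0.3]
gripper_width: 1.002
grip_force: 0.0
```

play_rows:
  commands:
    - [0.015, -0.038, 0, 0, 0, -0.115]
    - [0.03, -0.076, 0, 0, 0, -0.23]
    - [0.045, -0.114, 0, 0, 0, -0.345]
    - [0.06, -0.152, 0, 0, 0, -0.46]
    - [0.075, -0.19, 0, 0, 0, -0.575]
    - [0.09, -0.228, 0, 0, 0, -0.69]
    - [0.105, -0.266, 0, 0, 0, -0.8]
    - [0.12, -0.304, 0, 0, 0, -0.92]

```text
time: 2.43
ee_pos: [495.3, 5.2, 274.1]
eef_rot: [0.899, 0.438, 0.001, -0.0]
contact_force: [0.8, -0.3, 0.5]
gripper_width: 0.998
grip_force: 0.0
```

play_rows:
  commands:
    - [0.015, -0.038, -0.02, 0, 0, -0.115]
    - [0.03, -0.076, -0.04, 0, 0, -0.23]
    - [0.045, -0.114, -0.06, 0, 0, -0.345]
    - [0.06, -0.152, -0.08, 0, 0, -0.46]
    - [0.075, -0.19, -0.09, 0, 0, -0.575]
    - [0.09, -0.228, -0.09, 0, 0, -0.69]
    - [0.105, -0.27, -0.09, 0, 0, -0.8]
    - [0.114, -0.314, -0.09, 0, 0, -0.91]

```text
time: 3.1
ee_pos: [605.4, -288.2, 182.8]
eef_rot: [1.0, -0.001, -0.0, -0.001]
contact_force: [1.4, 0.3, 0.7]
gripper_width: 1.003
grip_force: 0.0
```

play_rows:
  commands:
    - [0, 0, 0, 0, 0, 0]
    - [0, 0, 0, 0, 0, 0]

```text
time: 3.27
ee_pos: [603.0, -291.0, 183.2]
eef_rot: [1.0, -0.001, -0.001, 0.001]
contact_force: [0.1, 0.7, -0.2]
gripper_width: 1.0
grip_force: 0.0
```

play_rows:
  commands:
    - [0.006, -0.016, -0.02, 0, 0, 0]
    - [0.006, -0.016, -0.055, 0, 0, 0]
    - [0.006, -0.016, -0.09, 0, 0, 0]
    - [0.006, -0.016, -0.12, 0, 0, 0]
    - [0.006, -0.016, -0.133, 0, 0, 0]
    - [0.006, -0.016, -0.133, 0, 0, 0]
    - [0.006, -0.016, -0.133, 0, 0, 0]

```text
time: 3.85
ee_pos: [610.6, -302.6, 51.4]
eef_rot: [1.0, 0.002, 0.0, -0.0]
contact_force: [-0.2, -0.3, 0.7]
gripper_width: 0.999
grip_force: 0.0
```

play_rows:
  commands:
    - [0, 0, 0, 0, 0, 0]
    - [0, 0, 0, 0, 0, 0]
    - [0, 0, 0, 0, 0, 0]
    - [0, 0, 0, 0, 0, 0]
    - [0, 0, 0, 0, 0, 0]
    - [0, 0, 0, 0, 0, 0]
  hand: -1
  squeeze: 20

```text
time: 4.35
ee_pos: [610.1, -303.7, 51.2]
eef_rot: [1.0, 0.001, 0.0, 0.0]
contact_force: [0.4, 0.8, 0.9]
gripper_width: 0.619
grip_force: 0.0
```

play_rows:
  commands:
    - [0, 0, 0, 0, 0, 0]
    - [0, 0, 0, 0, 0, 0]
    - [0, 0, 0, 0, 0, 0]
    - [0, 0, 0, 0, 0, 0]
    - [0, 0, 0, 0, 0, 0]

```text
time: 4.77
ee_pos: [610.0, -304.5, 51.1]
eef_rot: [1.0, 0.001, 0.0, 0.001]
contact_force: [-0.4, -2.5, 1.4]
gripper_width: 0.441
grip_force: 20.0
```

play_rows:
  commands:
    - [0, 0, 0.035, 0, 0, 0]
    - [0, 0, 0.07, 0, 0, 0]
    - [0.003, 0.03, 0.09, 0, 0, 0]
    - [0.005, 0.065, 0.09, 0, 0, 0]
    - [0.008, 0.1, 0.09, 0, 0, 0]
    - [0.01, 0.135, 0.09, 0, 0, 0]
    - [0.012, 0.17, 0.09, 0, 0, 0]
    - [0.015, 0.205, 0.09, 0, 0, 0]

```text
time: 5.43
ee_pos: [624.2, -95.7, 140.1]
eef_rot: [1.0, 0.001, -0.001, -0.001]
contact_force: [1.5, 0.4, -1.6]
gripper_width: 0.44
grip_force: 20.0
```

play_rows:
  commands:
    - [0.002, 0.035, 0, 0, 0, 0]
    - [0.004, 0.07, 0, 0, 0, 0]
    - [0.006, 0.105, 0, 0, 0, 0]
    - [0.008, 0.14, 0, 0, 0, 0]
    - [0.01, 0.175, 0, 0, 0, 0]
    - [0.012, 0.21, 0, 0, 0, 0]
    - [0.012, 0.235, 0, 0, 0, 0]
    - [0.012, 0.245, 0, 0, 0, 0]

```text
time: 6.1
ee_pos: [635.5, 154.2, 139.1]
eef_rot: [1.0, 0.005, -0.002, -0.003]
contact_force: [1.2, 0.0, -1.9]
gripper_width: 0.444
grip_force: 20.0
```

play_rows:
  commands:
    - [0, 0, 0, 0, 0, 0]
    - [0, 0, 0, 0, 0, 0]
    - [0, 0, 0, 0, 0, 0]

```text
time: 6.35
ee_pos: [636.9, 142.8, 141.0]
eef_rot: [1.0, -0.001, -0.0, 0.001]
contact_force: [-0.4, -0.0, -1.4]
gripper_width: 0.444
grip_force: 20.0
```

```bash
python3 - <<'E'
from h import *
for n in ['top','scene']:
    p,d=grab(n,n+'1.png'); W=world(n,d)
    k=(np.hypot(W[...,0]-637,W[...,1]-143)<45)&(W[...,2]>88)&(W[...,2]<113); Q=W[k]
    if len(Q)>5: print(n,len(Q),Q.min(0).round(),Q.max(0).round(),np.percentile(Q,[5,50,95],axis=0).round(1).tolist())
    c=[(W[...,2]>60)&(np.hypot(W[...,0]-637,W[...,1]-143)<45)]
a=cv2.imread('pics/scene1.png')[60:240,130:360]; b=cv2.imread('pics/top1.png')[90:270,100:270]
cv2.imwrite('pics/v1.png',cv2.resize(np.hstack([a,b]),None,fx=1.95,fy=1.95,interpolation=2))
E
```

```text
top 42 [616. 123.  92.] [632. 151. 112.] [[616.8, 123.5, 93.4], [619.0, 133.0, 102.0], [628.8, 149.3, 112.0]]
scene 79 [617. 118.  92.] [648. 152. 113.] [[618.0, 119.9, 93.2], [626.0, 125.8, 103.0], [645.6, 144.5, 111.8]]
```

View pics/v1.png

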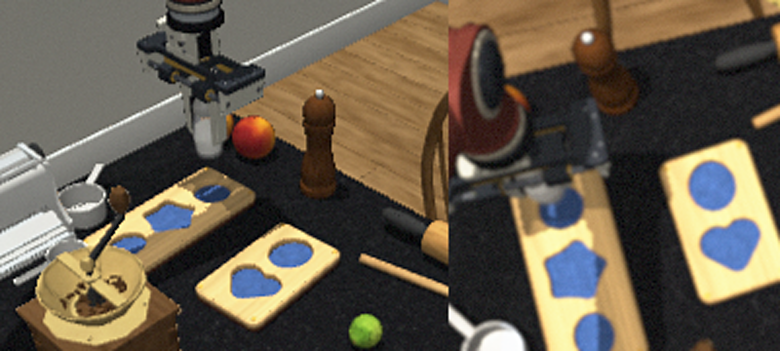

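play_rows:
  commands:
    - [-0.001, 0.003, -0.025, 0, 0, 0]
    - [-0.001, 0.003, -0.05, 0, 0, 0]
    - [-0.001, 0.003, -0.065, 0, 0, 0]
    - [-0.001, 0.003, -0.073, 0, 0, 0]
    - [-0.001, 0.003, -0.078, 0, 0, 0]
    - [-0.001, 0.003, -0.081, 0, 0, 0]
    - [-0.001, 0.003, -0.081, 0, 0, 0]

```text
time: 7.03
ee_pos: [636.4, 148.6, 60.1]
eef_rot: [1.0, 0.0, 0.0, 0.0]
contact_force: [0.5, 0.9, -0.1]
gripper_width: 0.438
grip_force: 20.0
```

play_rows:
  commands:
    - [0, 0, 0, 0, 0, 0]
    - [0, 0, 0, 0, 0, 0]
    - [0, 0, 0, 0, 0, 0]
    - [0, 0, 0, 0, 0, 0]
    - [0, 0, 0, 0, 0, 0]
    - [0, 0, 0, 0, 0, 0]
    - [0, 0, 0, 0, 0, 0]
  hand: 1

```text
time: 7.62
ee_pos: [636.0, 149.4, 59.9]
eef_rot: [1.0, 0.001, 0.0, -0.0]
contact_force: [0.2, -1.3, 0.1]
gripper_width: 0.893
grip_force: 0.0
```

play_rows:
  commands:
    - [0, 0, 0.02, 0, 0, 0]
    - [0, 0, 0.05, 0, 0, 0]
    - [0, 0, 0.085, 0, 0, 0]
    - [0, 0, 0.12, 0, 0, 0]
    - [0, -0.03, 0.13, 0, 0, 0]
    - [0, -0.07, 0.13, 0, 0, 0]
    - [0, -0.11, 0.13, 0, 0, 0]
    - [0, -0.11, 0.13, 0, 0, 0]

```text
time: 8.28
ee_pos: [635.1, 26.6, 192.0]
eef_rot: [1.0, -0.007, 0.001, 0.004]
contact_force: [-0.3, -1.3, 0.9]
gripper_width: 0.999
grip_force: 0.0
```

play_rows:
  commands:
    - [-0.013, -0.035, 0, 0, 0, -0.04]
    - [-0.026, -0.07, 0, 0, 0, -0.08]
    - [-0.039, -0.105, 0, 0, 0, -0.12]
    - [-0.052, -0.14, 0, 0, 0, -0.16]
    - [-0.065, -0.175, 0, 0, 0, -0.2]
    - [-0.078, -0.21, 0, 0, 0, -0.24]
    - [-0.091, -0.235, 0, 0, 0, -0.28]
    - [-0.1, -0.25, 0, 0, 0, -0.3]

```text
time: 8.95
ee_pos: [533.6, -215.0, 190.4]
eef_rot: [0.988, -0.152, 0.0, 0.001]
contact_force: [-0.3, 0.1, 0.2]
gripper_width: 1.004
grip_force: 0.0
```

play_rows:
  commands:
    - [-0.012, -0.035, -0.01, 0, 0, -0.04]
    - [-0.024, -0.07, -0.03, 0, 0, -0.08]
    - [-0.036, -0.105, -0.05, 0, 0, -0.12]
    - [-0.048, -0.14, -0.07, 0, 0, -0.16]
    - [-0.06, -0.17, -0.08, 0, 0, -0.18]
    - [-0.07, -0.19, -0.08, 0, 0, -0.189]
    - [-0.075, -0.2, -0.08, 0, 0, -0.189]
    - [-0.075, -0.204, -0.08, 0, 0, -0.189]

```text
time: 9.62
ee_pos: [458.9, -417.0, 110.1]
eef_rot: [0.97, -0.243, -0.0, 0.001]
contact_force: [-0.1, -0.4, 1.0]
gripper_width: 0.999
grip_force: 0.0
```

play_rows:
  commands:
    - [0, 0, 0, 0, 0, 0]
    - [0, 0, 0, 0, 0, 0]
    - [0, 0, 0, 0, 0, 0]

```text
time: 9.87
ee_pos: [462.9, -412.4, 109.8]
eef_rot: [0.971, -0.239, 0.0, -0.001]
contact_force: [-0.2, 0.1, -0.1]
gripper_width: 0.999
grip_force: 0.0
```

play_rows:
  commands:
    - [-0.002, -0.0045, -0.03, 0, 0, 0]
    - [-0.002, -0.0045, -0.055, 0, 0, 0]
    - [-0.002, -0.0045, -0.068, 0, 0, 0]
    - [-0.002, -0.0045, -0.073, 0, 0, 0]
    - [-0.002, -0.0045, -0.073, 0, 0, 0]
    - [-0.002, -0.0045, -0.073, 0, 0, 0]

```text
time: 10.37
ee_pos: [459.7, -419.2, 37.6]
eef_rot: [0.971, -0.241, 0.001, 0.0]
contact_force: [0.1, -1.0, -0.1]
gripper_width: 1.003
grip_force: 0.0
```

play_rows:
  commands:
    - [0, 0, 0, 0, 0, 0]
    - [0, 0, 0, 0, 0, 0]
    - [0, 0, 0, 0, 0, 0]
    - [0, 0, 0, 0, 0, 0]
    - [0, 0, 0, 0, 0, 0]
    - [0, 0, 0, 0, 0, 0]
    - [0, 0, 0, 0, 0, 0]
    - [0, 0, 0, 0, 0, 0]
  hand: -1
  squeeze: 15

```text
time: 11.03
ee_pos: [459.2, -419.0, 37.0]
eef_rot: [0.971, -0.241, 0.0, -0.0]
contact_force: [0.5, 0.7, 3.1]
gripper_width: 0.644
grip_force: 14.3
```

play_rows:
  commands:
    - [0, 0, 0.03, 0, 0, 0]
    - [0, 0, 0.065, 0, 0, 0]
    - [0.018, 0.03, 0.085, 0, 0, 0.04]
    - [0.036, 0.062, 0.085, 0, 0, 0.08]
    - [0.054, 0.095, 0.085, 0, 0, 0.13]
    - [0.072, 0.13, 0.085, 0, 0, 0.19]
    - [0.09, 0.164, 0.085, 0, 0, 0.25]
    - [0.1, 0.2, 0.085, 0, 0, 0.3]

```text
time: 11.7
ee_pos: [560.9, -217.5, 121.6]
eef_rot: [0.996, -0.091, 0.001, 0.0]
contact_force: [1.1, 0.7, 0.5]
gripper_width: 0.643
grip_force: 14.4
```

play_rows:
  commands:
    - [0, 0.037, 0, 0, 0, 0.05]
    - [0, 0.074, 0, 0, 0, 0.1]
    - [0, 0.111, 0, 0, 0, 0.15]
    - [0, 0.148, 0, 0, 0, 0.2]
    - [0, 0.185, 0, 0, 0, 0.234]
    - [0, 0.222, 0, 0, 0, 0.234]
    - [0, 0.259, 0, 0, 0, 0.234]
    - [0, 0.29, 0, 0, 0, 0.234]

```text
time: 12.37
ee_pos: [558.6, 74.0, 121.4]
eef_rot: [1.0, 0.024, -0.0, -0.0]
contact_force: [-0.4, -0.3, 0.3]
gripper_width: 0.644
grip_force: 14.4
```

play_rows:
  commands:
    - [-0.002, 0.03, 0, 0, 0, 0]
    - [-0.004, 0.055, 0, 0, 0, 0]
    - [-0.006, 0.067, 0, 0, 0, 0]
    - [-0.006, 0.067, 0, 0, 0, 0]
    - [-0.006, 0.067, 0, 0, 0, 0]
    - [-0.006, 0.067, 0, 0, 0, 0]
    - [-0.006, 0.067, 0, 0, 0, 0]

```text
time: 12.95
ee_pos: [553.4, 134.9, 122.1]
eef_rot: [1.0, 0.021, 0.0, 0.001]
contact_force: [-0.0, -0.1, 0.2]
gripper_width: 0.644
grip_force: 14.4
```

```bash
python3 - <<'E'
from h import *
print(manip.get_state()['ee_pos'])
P=[]
for n in ['top','scene']:
    p,d=grab(n,n+'2.png'); P.append(rect(n,p,107,490,620,80,220,0.35)[...,::-1])
print(manip.get_state()['ee_pos'])
cv2.imwrite('pics/v2.png',np.hstack(P))
E
```

```text
[553.40539439 134.89774538 122.14166431]
[553.30311511 135.6863204  122.00858219]
```

View pics/v2.png

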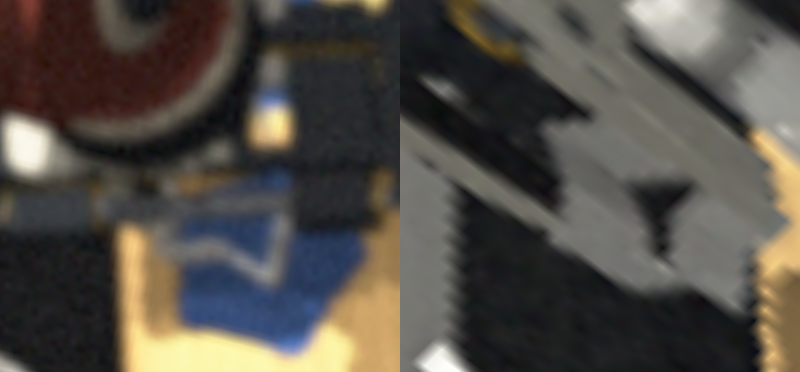

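play_rows:
  commands:
    - [0, 0.005, -0.02, 0, 0, 0]
    - [0, 0.005, -0.045, 0, 0, 0]
    - [0, 0.005, -0.06, 0, 0, 0]
    - [0, 0.005, -0.067, 0, 0, 0]
    - [0, 0.005, -0.072, 0, 0, 0]
    - [0, 0.005, -0.076, 0, 0, 0]
    - [0, 0.005, -0.076, 0, 0, 0]
    - [0, 0.005, -0.076, 0, 0, 0]

```text
time: 13.72
ee_pos: [553.6, 142.6, 46.4]
eef_rot: [1.0, 0.023, 0.001, -0.0]
contact_force: [0.7, 0.4, -0.0]
gripper_width: 0.643
grip_force: 14.4
```

play_rows:
  commands:
    - [0, 0, 0, 0, 0, 0]
    - [0, 0, 0, 0, 0, 0]

```text
time: 13.88
ee_pos: [553.5, 143.0, 46.5]
eef_rot: [1.0, 0.023, 0.001, -0.0]
contact_force: [0.3, -0.7, 0.2]
gripper_width: 0.642
grip_force: 14.4
```

play_rows:
  commands:
    - [0, -0.002, -0.001, 0, 0, 0]
    - [0, -0.002, -0.001, 0, 0, 0]

```text
time: 14.05
ee_pos: [553.2, 140.6, 45.1]
eef_rot: [1.0, 0.023, 0.0, -0.0]
contact_force: [0.7, -0.2, 0.5]
gripper_width: 0.643
grip_force: 14.4
```

play_rows:
  commands:
    - [0, 0, 0, 0, 0, 0]
    - [0, 0, 0, 0, 0, 0]
    - [0, 0, 0, 0, 0, 0]
    - [0, 0, 0, 0, 0, 0]
    - [0, 0, 0.01, 0, 0, 0]
    - [0, 0, 0.04, 0, 0, 0]
    - [0, 0, 0.08, 0, 0, 0]
    - [0, 0, 0.12, 0, 0, 0]
  hand: 1

```text
time: 14.72
ee_pos: [552.2, 140.6, 166.1]
eef_rot: [1.0, 0.023, -0.001, 0.001]
contact_force: [1.0, 0.5, 0.4]
gripper_width: 1.003
grip_force: 0.0
```

play_rows:
  commands:
    - [0, -0.038, 0.01, 0, 0, 0.04]
    - [0, -0.076, 0.01, 0, 0, 0.08]
    - [0, -0.114, 0.01, 0, 0, 0.12]
    - [0, -0.152, 0.01, 0, 0, 0.16]
    - [0, -0.19, 0.01, 0, 0, 0.2]
    - [0, -0.228, 0.01, 0, 0, 0.24]
    - [-0.005, -0.266, 0, 0, 0, 0.28]
    - [-0.02, -0.3, 0, 0, 0, 0.32]

```text
time: 15.38
ee_pos: [533.5, -161.4, 164.5]
eef_rot: [0.983, 0.183, 0.0, 0.001]
contact_force: [0.5, 0.4, 0.1]
gripper_width: 0.997
grip_force: 0.0
```

play_rows:
  commands:
    - [-0.025, -0.03, -0.015, 0, 0, 0.019]
    - [-0.05, -0.06, -0.03, 0, 0, 0.019]
    - [-0.075, -0.09, -0.05, 0, 0, 0.019]
    - [-0.095, -0.115, -0.07, 0, 0, 0.019]
    - [-0.108, -0.13, -0.08, 0, 0, 0.019]
    - [-0.112, -0.137, -0.08, 0, 0, 0.019]
    - [-0.113, -0.138, -0.08, 0, 0, 0.019]
    - [-0.113, -0.138, -0.08, 0, 0, 0.019]

```text
time: 16.05
ee_pos: [421.2, -297.1, 85.7]
eef_rot: [0.981, 0.192, 0.001, 0.0]
contact_force: [-0.2, -0.0, -0.3]
gripper_width: 1.002
grip_force: 0.0
```

play_rows:
  commands:
    - [0, 0, 0, 0, 0, 0]
    - [0, 0, 0, 0, 0, 0]
    - [0, 0, 0, 0, 0, 0]

```text
time: 16.3
ee_pos: [421.6, -295.8, 85.2]
eef_rot: [0.981, 0.193, 0.001, 0.0]
contact_force: [-1.2, 0.4, 0.1]
gripper_width: 1.005
grip_force: 0.0
```

play_rows:
  commands:
    - [-0.003, -0.0015, -0.02, 0, 0, 0]
    - [-0.003, -0.0015, -0.04, 0, 0, 0]
    - [-0.003, -0.0015, -0.048, 0, 0, 0]
    - [-0.003, -0.0015, -0.048, 0, 0, 0]
    - [-0.003, -0.0015, -0.048, 0, 0, 0]

```text
time: 16.72
ee_pos: [417.3, -298.3, 36.8]
eef_rot: [0.981, 0.192, -0.0, -0.0]
contact_force: [0.4, -0.8, 0.2]
gripper_width: 0.998
grip_force: 0.0
```

play_rows:
  commands:
    - [0, 0, 0, 0, 0, 0]
    - [0, 0, 0, 0, 0, 0]
    - [0, 0, 0, 0, 0, 0]
    - [0, 0, 0, 0, 0, 0]
    - [0, 0, 0, 0, 0, 0]
    - [0, 0, 0, 0, 0, 0]
    - [0, 0, 0, 0, 0, 0]
    - [0, 0, 0, 0, 0, 0]
  hand: -1

```text
time: 17.38
ee_pos: [417.3, -298.8, 37.1]
eef_rot: [0.981, 0.192, 0.0, 0.0]
contact_force: [0.1, 0.2, 3.3]
gripper_width: 0.678
grip_force: 15.0
```

play_rows:
  commands:
    - [0, 0, 0.03, 0, 0, 0]
    - [0.01, 0.005, 0.065, 0, 0, 0]
    - [0.035, 0.02, 0.085, 0, 0, -0.04]
    - [0.065, 0.04, 0.085, 0, 0, -0.1]
    - [0.095, 0.065, 0.085, 0, 0, -0.16]
    - [0.115, 0.098, 0.085, 0, 0, -0.22]
    - [0.125, 0.135, 0.085, 0, 0, -0.28]
    - [0.125, 0.17, 0.085, 0, 0, -0.305]

```text
time: 18.05
ee_pos: [544.5, -125.9, 121.1]
eef_rot: [0.999, 0.041, 0.001, 0.0]
contact_force: [0.9, 0.3, -0.3]
gripper_width: 0.68
grip_force: 15.0
```

play_rows:
  commands:
    - [0, 0.03, 0, 0, 0, 0]
    - [0, 0.06, 0, 0, 0, 0]
    - [0, 0.075, 0, 0, 0, 0]
    - [0, 0.079, 0, 0, 0, 0]
    - [0, 0.079, 0, 0, 0, 0]
    - [0, 0.079, 0, 0, 0, 0]
    - [0, 0.079, 0, 0, 0, 0]

```text
time: 18.63
ee_pos: [541.8, -52.0, 122.0]
eef_rot: [0.999, 0.039, 0.0, 0.001]
contact_force: [0.3, 0.3, 0.1]
gripper_width: 0.679
grip_force: 15.0
```

```bash
python3 - <<'E'
from h import *
s=manip.get_state();print(s['ee_pos'],s['eef_rot'])
P=[]
for n in ['top','scene']:
    p,d=grab(n,n+'3.png'); P.append(rect(n,p,107,470,600,-120,20,0.35)[...,::-1])
cv2.imwrite('pics/v3.png',np.hstack(P))
print(manip.get_state()['ee_pos'])
E
```

```text
[541.82297514 -52.00093997 122.0061497 ] [9.99248010e-01 3.87653917e-02 2.07213885e-04 7.84310873e-04]
[541.86649465 -51.71852309 121.98276508]
```

View pics/v3.png

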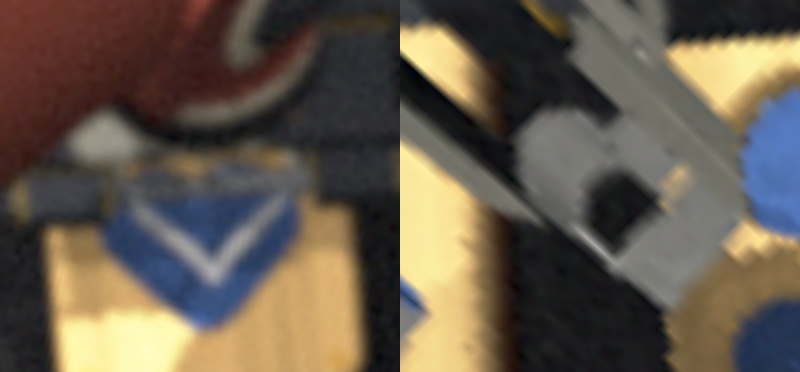

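play_rows:
  commands:
    - [0.0005, 0.0015, -0.02, 0, 0, 0]
    - [0.0005, 0.0015, -0.045, 0, 0, 0]
    - [0.0005, 0.0015, -0.06, 0, 0, 0]
    - [0.0005, 0.0015, -0.067, 0, 0, 0]
    - [0.0005, 0.0015, -0.072, 0, 0, 0]
    - [0.0005, 0.0015, -0.0765, 0, 0, 0]
    - [0.0005, 0.0015, -0.0765, 0, 0, 0]
    - [0.0005, 0.0015, -0.0765, 0, 0, 0]

```text
time: 19.4
ee_pos: [542.9, -48.5, 45.8]
eef_rot: [0.999, 0.04, 0.001, 0.0]
contact_force: [0.3, -0.1, -0.8]
gripper_width: 0.677
grip_force: 15.0
```

Free of contact and within the pocket; release and lift, then head for the lime.

play_rows:
  commands:
    - [0, -0.001, -0.001, 0, 0, 0]
    - [0, -0.001, -0.001, 0, 0, 0]
    - [0, -0.001, -0.001, 0, 0, 0]
    - [0, -0.001, -0.001, 0, 0, 0]
    - [0, 0, 0.01, 0, 0, 0]
    - [0, 0, 0.04, 0, 0, 0]
    - [0, 0, 0.08, 0, 0, 0]
    - [0, 0, 0.11, 0, 0, 0]
  hand: 1

```text
time: 20.07
ee_pos: [542.7, -48.6, 158.1]
eef_rot: [0.999, 0.04, 0.001, 0.0]
contact_force: [0.7, -0.7, -0.3]
gripper_width: 0.999
grip_force: 0.0
```

```bash
python3 - <<'E'
from h import *
s=manip.get_state();print(s['ee_pos'])
p,d=grab('scene'); W=world('scene',d)
cv2.imwrite('pics/v4.png',cv2.resize(p[120:300,180:420,::-1],None,fx=3.2,fy=3.2,interpolation=2))
E
```

```text
[542.72074776 -48.55310528 158.11559032]
```

View pics/v4.png

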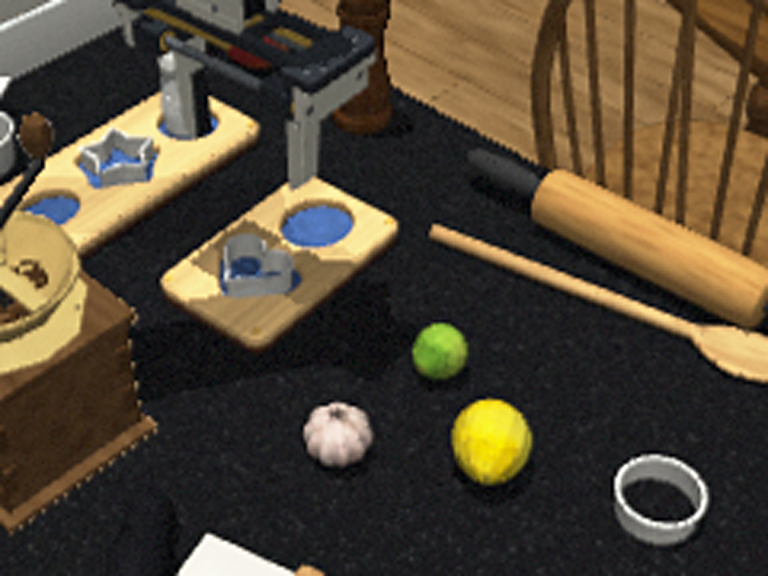

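play_rows:
  commands:
    - [0.007, -0.038, 0, 0, 0, 0]
    - [0.014, -0.076, -0.01, 0, 0, 0]
    - [0.021, -0.114, -0.03, 0, 0, 0]
    - [0.027, -0.148, -0.045, 0, 0, 0]
    - [0.031, -0.167, -0.06, 0, 0, 0]
    - [0.031, -0.172, -0.06, 0, 0, 0]
    - [0.031, -0.172, -0.06, 0, 0, 0]
    - [0.031, -0.172, -0.06, 0, 0, 0]

```text
time: 20.78
ee_pos: [573.7, -219.0, 95.9]
eef_rot: [0.999, 0.041, 0.0, -0.001]
contact_force: [0.2, -0.0, -0.4]
gripper_width: 0.995
grip_force: 0.0
```

play_rows:
  commands:
    - [0, 0, 0, 0, 0, 0]
    - [0, 0, 0, 0, 0, 0]

```text
time: 20.95
ee_pos: [574.4, -217.9, 96.2]
eef_rot: [0.999, 0.042, 0.001, -0.001]
contact_force: [0.1, 0.4, -0.5]
gripper_width: 1.002
grip_force: 0.0
```

play_rows:
  commands:
    - [-0.001, -0.002, -0.025, 0, 0, 0]
    - [-0.001, -0.002, -0.05, 0, 0, 0]
    - [-0.001, -0.002, -0.059, 0, 0, 0]
    - [-0.001, -0.002, -0.059, 0, 0, 0]
    - [-0.001, -0.002, -0.059, 0, 0, 0]

```text
time: 21.37
ee_pos: [572.9, -221.5, 36.7]
eef_rot: [0.999, 0.041, 0.0, -0.0]
contact_force: [0.1, 0.3, -0.1]
gripper_width: 1.003
grip_force: 0.0
```

play_rows:
  commands:
    - [0, 0, 0, 0, 0, 0]
    - [0, 0, 0, 0, 0, 0]
    - [0, 0, 0, 0, 0, 0]
    - [0, 0, 0, 0, 0, 0]
    - [0, 0, 0, 0, 0, 0]
    - [0, 0, 0, 0, 0, 0]
    - [0, 0, 0, 0, 0, 0]
    - [0, 0, 0, 0, 0, 0]
  hand: -1
  squeeze: 10

```text
time: 22.03
ee_pos: [572.5, -222.1, 36.3]
eef_rot: [0.999, 0.04, 0.0, -0.0]
contact_force: [-0.4, -0.8, 0.2]
gripper_width: 0.476
grip_force: 0.0
```

play_rows:
  commands:
    - [0, 0, 0, 0, 0, 0]
    - [0, 0, 0, 0, 0, 0]
    - [0, 0, 0, 0, 0, 0]
    - [0, 0, 0, 0, 0, 0]
    - [0, 0, 0, 0, 0, 0]

```text
time: 22.45
ee_pos: [572.5, -222.1, 36.2]
eef_rot: [0.999, 0.04, -0.0, -0.0]
contact_force: [-0.0, -0.3, 0.6]
gripper_width: 0.434
grip_force: 10.0
```

```bash
python3 - <<'E'
import numpy as np
Q=np.concatenate([np.load(n+'W.npy').reshape(-1,3) for n in('top','scene')])
Q=Q[(Q[:,2]>30)&(Q[:,2]<500)]
xs=np.arange(340,500,10); ys=np.arange(0,310,15)
H=np.zeros((len(xs)+1,len(ys)+1))
for q in Q:
    i=int((q[0]-340)//10);j=int(q[1]//15)
    if 0<=i<len(xs) and 0<=j<len(ys): H[i,j]=max(H[i,j],q[2])
print('   ',*[f'{y:3d}' for y in ys]); [print(x,*[f'{int(v):3d}' for v in h]) for x,h in zip(xs,H)]
E
```

```text
0  15  30  45  60  75  90 105 120 135 150 165 180 195 210 225 240 255 270 285 300
340 169 127   0   0   0   0   0   0   0   0  31  31   0 152 154 147 137 123 120 122 124   0
350 127 127   0   0   0   0   0   0   0   0  30  31   0 152 155 146 135 123 119 125 124   0
360 126 125   0   0   0   0   0   0   0   0   0  34  31 154 156 146 135 123 123 123 123   0
370 127 127   0   0   0   0   0   0   0  30  30   0  32 150 154 148 134 123 119 123 122   0
380 222   0   0   0   0   0   0   0   0  31   0   0  33 153 155 145 137 123 121 124 123   0
390 222   0   0   0   0   0   0   0   0  31   0   0   0 155 156 146 135 122 119 123 123   0
400 220   0   0   0   0   0   0   0   0  30   0   0  31 154 156 145 135 125 121 124 124   0
410   0   0   0   0   0   0   0   0   0  31  35  31  34 153 154 146 136 123 120 122 123   0
420   0   0   0   0   0   0   0   0   0   0  31  32   0   0  43 113 126 126 122 123 125   0
430   0   0   0   0   0   0   0   0   0   0   0   0   0   0  47 112 126 127 127 126 127   0
440   0   0   0   0   0   0   0   0   0   0   0   0   0   0   0  38  39 108 123 125 123   0
450   0   0   0   0   0   0   0   0   0   0   0   0   0   0  36  38   0   0 117 124   0   0
460   0   0   0   0   0   0   0   0   0   0   0   0   0   0  39  34   0   0  38  38   0   0
470   0   0   0   0   0   0   0   0   0   0   0   0   0   0  39   0   0   0  36  39   0   0
480   0   0   0   0   0   0   0   0   0   0   0   0   0   0  38   0   0   0  38  38   0   0
490   0   0   0   0   0   0   0   0   0   0   0   0   0   0  38  36   0   0  37  40   0   0
```

play_rows:
  commands:
    - [0, 0, 0.03, 0, 0, 0]
    - [0, 0.01, 0.065, 0, 0, 0]
    - [0, 0.04, 0.085, 0, 0, -0.05]
    - [0, 0.077, 0.085, 0, 0, -0.1]
    - [0, 0.114, 0.085, 0, 0, -0.15]
    - [0, 0.151, 0.085, 0, 0, -0.2]
    - [0, 0.188, 0.085, 0, 0, -0.25]
    - [-0.005, 0.225, 0.085, 0, 0, -0.3]

```text
time: 23.12
ee_pos: [568.0, 4.8, 121.3]
eef_rot: [0.994, -0.11, 0.001, -0.0]
contact_force: [0.9, -0.9, -0.2]
gripper_width: 0.433
grip_force: 10.0
```

play_rows:
  commands:
    - [-0.005, 0.035, 0, 0, 0, -0.05]
    - [-0.015, 0.07, 0, 0, 0, -0.1]
    - [-0.035, 0.1, 0, 0, 0, -0.15]
    - [-0.06, 0.12, 0, 0, 0, -0.2]
    - [-0.085, 0.133, 0, 0, 0, -0.25]
    - [-0.097, 0.135, 0, 0, 0, -0.28]
    - [-0.098, 0.135, 0, 0, 0, -0.28]
    - [-0.098, 0.135, 0, 0, 0, -0.28]

```text
time: 23.78
ee_pos: [469.5, 138.0, 121.4]
eef_rot: [0.969, -0.246, 0.0, -0.0]
contact_force: [0.1, -0.1, -0.7]
gripper_width: 0.436
grip_force: 10.0
```

play_rows:
  commands:
    - [0, 0, 0, 0, 0, 0]
    - [0, 0, 0, 0, 0, 0]

```text
time: 23.95
ee_pos: [471.1, 137.0, 121.6]
eef_rot: [0.969, -0.247, 0.001, -0.0]
contact_force: [0.1, -0.5, -0.4]
gripper_width: 0.433
grip_force: 10.0
```

```bash
python3 - <<'E'
from h import *
s=manip.get_state();print(s['ee_pos'],s['joint_positions'])
P=[]
for n in ['top','scene']:
    p,d=grab(n,n+'5.png'); W=world(n,d); q=p.astype(int); k=(q[...,1]>q[...,2]+40)&(q[...,1]>q[...,0]+15)&(np.hypot(W[...,0]-470,W[...,1]-138)<80)&(W[...,2]>60)
    Q=W[k]; print(n,k.sum(), Q.min(0).round(1),Q.max(0).round(1)) if k.sum() else print(n,0)
    P.append(cv2.resize(p[120:270,130:290,::-1],None,fx=2.4,fy=2.4,interpolation=2))
cv2.imwrite('pics/v5.png',np.hstack(P))
E
```

```text
[471.12582095 136.97612322 121.63389506] [-0.89390206  0.71798761  0.90842076  2.03177756 -0.81032134  0.79692939
 -1.56460093]
top 0
scene 51 [451.2 116.3  99.8] [493.5 145.  125.7]
```

View pics/v5.png

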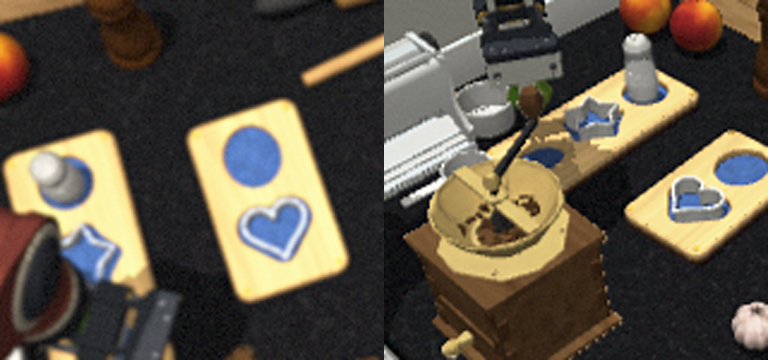

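play_rows:
  commands:
    - [-0.001, 0.0005, -0.025, 0, 0, 0]
    - [-0.001, 0.0005, -0.05, 0, 0, 0]
    - [-0.001, 0.0005, -0.063, 0, 0, 0]
    - [-0.001, 0.0005, -0.07, 0, 0, 0]
    - [-0.001, 0.0005, -0.0755, 0, 0, 0]
    - [-0.001, 0.0005, -0.0755, 0, 0, 0]
    - [-0.001, 0.0005, -0.0755, 0, 0, 0]

```text
time: 24.63
ee_pos: [469.1, 138.1, 46.2]
eef_rot: [0.969, -0.247, 0.001, -0.0]
contact_force: [-0.4, 0.7, -0.4]
gripper_width: 0.429
grip_force: 10.0
```

play_rows:
  commands:
    - [0, 0, -0.0015, 0, 0, 0]
    - [0, 0, -0.0015, 0, 0, 0]

```text
time: 24.8
ee_pos: [469.0, 138.5, 44.8]
eef_rot: [0.969, -0.247, 0.001, -0.0]
contact_force: [0.2, 0.0, 0.2]
gripper_width: 0.436
grip_force: 10.0
```

play_rows:
  commands:
    - [0, 0, 0, 0, 0, 0]
    - [0, 0, 0, 0, 0, 0]
    - [0, 0, 0, 0, 0, 0]
    - [0, 0, 0, 0, 0, 0]
    - [0, 0, 0, 0, 0, 0]
    - [0, 0, 0, 0, 0, 0]
    - [0, 0, 0.02, 0, 0, 0]
    - [0, 0, 0.055, 0, 0, 0]
  hand: 1

```text
time: 25.47
ee_pos: [466.2, 138.3, 97.4]
eef_rot: [0.969, -0.247, -0.003, 0.002]
contact_force: [0.6, 0.4, 0.6]
gripper_width: 0.956
grip_force: 0.0
```

play_rows:
  commands:
    - [0, 0, 0.03, 0, 0, 0]
    - [0, 0, 0.06, 0, 0, 0]
    - [0.015, -0.01, 0.07, 0, 0, 0]
    - [0.045, -0.02, 0.07, 0, 0, 0]
    - [0.075, -0.04, 0.07, 0, 0, 0]
    - [0.095, -0.07, 0.07, 0, 0, 0]
    - [0.1, -0.106, 0.07, 0, 0, 0]
    - [0.1, -0.14, 0.07, 0, 0, 0]

```text
time: 26.13
ee_pos: [570.0, -3.2, 169.0]
eef_rot: [0.969, -0.246, 0.001, 0.001]
contact_force: [-0.4, -0.7, 0.1]
gripper_width: 0.995
grip_force: 0.0
```

play_rows:
  commands:
    - [-0.004, -0.036, 0, 0, 0, 0.11]
    - [-0.008, -0.072, 0, 0, 0, 0.22]
    - [-0.012, -0.108, 0, 0, 0, 0.33]
    - [-0.016, -0.144, 0, 0, 0, 0.44]
    - [-0.02, -0.18, 0, 0, 0, 0.55]
    - [-0.025, -0.21, 0, 0, 0, 0.66]
    - [-0.03, -0.24, 0, 0, 0, 0.77]
    - [-0.035, -0.265, -0.01, 0, 0, 0.88]

```text
time: 26.8
ee_pos: [533.4, -270.4, 160.9]
eef_rot: [0.982, 0.191, 0.001, 0.002]
contact_force: [0.6, 0.0, -0.0]
gripper_width: 0.999
grip_force: 0.0
```

play_rows:
  commands:
    - [-0.005, -0.02, -0.02, 0, 0, 0.11]
    - [-0.009, -0.041, -0.04, 0, 0, 0.2]
    - [-0.009, -0.041, -0.05, 0, 0, 0.228]
    - [-0.009, -0.041, -0.05, 0, 0, 0.228]
    - [-0.009, -0.041, -0.05, 0, 0, 0.228]

```text
time: 27.22
ee_pos: [524.2, -307.2, 108.7]
eef_rot: [0.954, 0.299, -0.0, -0.001]
contact_force: [0.3, -0.3, -0.7]
gripper_width: 1.002
grip_force: 0.0
```

play_rows:
  commands:
    - [0, 0, 0, 0, 0, 0]
    - [0, 0, 0, 0, 0, 0]

```text
time: 27.38
ee_pos: [525.5, -306.8, 110.2]
eef_rot: [0.954, 0.3, 0.001, 0.0]
contact_force: [0.3, 0.4, -0.4]
gripper_width: 1.003
grip_force: 0.0
```

play_rows:
  commands:
    - [0, -0.0015, -0.03, 0, 0, 0]
    - [0, -0.0015, -0.055, 0, 0, 0]
    - [0, -0.0015, -0.068, 0, 0, 0]
    - [0, -0.0015, -0.073, 0, 0, 0]
    - [0, -0.0015, -0.073, 0, 0, 0]
    - [0, -0.0015, -0.073, 0, 0, 0]

```text
time: 27.88
ee_pos: [525.2, -309.5, 37.2]
eef_rot: [0.954, 0.3, 0.0, 0.001]
contact_force: [0.0, -0.3, -0.0]
gripper_width: 1.0
grip_force: 0.0
```

play_rows:
  commands:
    - [0, 0, 0, 0, 0, 0]
    - [0, 0, 0, 0, 0, 0]
    - [0, 0, 0, 0, 0, 0]
    - [0, 0, 0, 0, 0, 0]
    - [0, 0, 0, 0, 0, 0]
    - [0, 0, 0, 0, 0, 0]
    - [0, 0, 0, 0, 0, 0]
    - [0, 0, 0, 0, 0, 0]
  hand: -1
  squeeze: 15

```text
time: 28.55
ee_pos: [524.8, -309.6, 36.5]
eef_rot: [0.954, 0.3, 0.0, 0.001]
contact_force: [0.6, -1.3, 1.5]
gripper_width: 0.591
grip_force: 15.0
```

play_rows:
  commands:
    - [0, 0, 0, 0, 0, 0]
    - [0, 0, 0, 0, 0, 0]
    - [0, 0, 0, 0, 0, 0]

```text
time: 28.8
ee_pos: [524.8, -309.6, 36.5]
eef_rot: [0.954, 0.3, 0.0, 0.001]
contact_force: [0.9, -0.8, 0.9]
gripper_width: 0.593
grip_force: 15.0
```

play_rows:
  commands:
    - [0, 0, 0.03, 0, 0, 0]
    - [0.005, 0.01, 0.065, 0, 0, 0]
    - [0.018, 0.045, 0.085, 0, 0, -0.08]
    - [0.031, 0.08, 0.085, 0, 0, -0.16]
    - [0.044, 0.115, 0.085, 0, 0, -0.24]
    - [0.057, 0.15, 0.085, 0, 0, -0.32]
    - [0.07, 0.185, 0.085, 0, 0, -0.4]
    - [0.08, 0.22, 0.085, 0, 0, -0.48]

```text
time: 29.47
ee_pos: [604.4, -86.4, 120.6]
eef_rot: [0.998, 0.063, -0.001, -0.001]
contact_force: [0.1, -1.0, -1.7]
gripper_width: 0.591
grip_force: 15.0
```

play_rows:
  commands:
    - [0.008, 0.025, 0, 0, 0, -0.045]
    - [0.013, 0.046, 0, 0, 0, -0.045]
    - [0.013, 0.046, 0, 0, 0, -0.045]
    - [0.013, 0.046, 0, 0, 0, -0.045]
    - [0.013, 0.046, 0, 0, 0, -0.045]
    - [0.013, 0.046, 0, 0, 0, -0.045]

```text
time: 29.97
ee_pos: [616.6, -45.3, 121.3]
eef_rot: [0.999, 0.04, -0.0, 0.001]
contact_force: [0.0, -0.1, -0.7]
gripper_width: 0.589
grip_force: 15.0
```

```bash
python3 - <<'E'
from h import *
s=manip.get_state();print(s['ee_pos'],s['eef_rot'])
for n in ['top','scene']:
    p,d=grab(n,n+'6.png'); W=world(n,d); q=p.astype(int); k=(q[...,1]>q[...,2]+70)&(q[...,0]>q[...,2]+70)&(np.hypot(W[...,0]-618,W[...,1]+44)<60)&(W[...,2]>75)&(W[...,2]<150)
    Q=W[k]; print(n,k.sum(), Q.min(0).round(1),Q.max(0).round(1)) if k.sum() else print(n,0)
E
```

```text
[616.62312308 -45.31901153 121.2963393 ] [ 9.99185048e-01  4.03580400e-02 -4.37267142e-04  5.26697242e-04]
top 201 [583.4 -67.9 110.2] [620.4 -20.5 139. ]
scene 278 [584.8 -73.2 100.4] [633.1 -32.1 143.1]
```

play_rows:
  commands:
    - [0, 0.001, -0.025, 0, 0, 0]
    - [0, 0.001, -0.05, 0, 0, 0]
    - [0, 0.001, -0.063, 0, 0, 0]
    - [0, 0.001, -0.07, 0, 0, 0]
    - [0, 0.001, -0.0755, 0, 0, 0]
    - [0, 0.001, -0.0755, 0, 0, 0]
    - [0, 0.001, -0.0755, 0, 0, 0]

```text
time: 30.65
ee_pos: [618.1, -42.7, 46.5]
eef_rot: [0.999, 0.042, 0.001, 0.0]
contact_force: [0.1, 1.0, -0.7]
gripper_width: 0.59
grip_force: 15.0
```

play_rows:
  commands:
    - [-0.0005, -0.001, -0.0015, 0, 0, 0]
    - [-0.0005, -0.001, -0.0015, 0, 0, 0]

```text
time: 30.82
ee_pos: [617.3, -43.5, 45.0]
eef_rot: [0.999, 0.042, 0.001, 0.0]
contact_force: [-0.5, -0.5, -0.8]
gripper_width: 0.59
grip_force: 15.0
```

play_rows:
  commands:
    - [0, 0, 0, 0, 0, 0]
    - [0, 0, 0, 0, 0, 0]
    - [0, 0, 0, 0, 0, 0]
    - [0, 0, 0, 0, 0, 0]
    - [0, 0, 0, 0, 0, 0]
    - [0, 0, 0, 0, 0, 0]
    - [0, 0, 0.02, 0, 0, 0]
    - [0, 0, 0.055, 0, 0, 0]
  hand: 1

```text
time: 31.48
ee_pos: [614.2, -42.0, 96.1]
eef_rot: [0.999, 0.042, -0.004, -0.001]
contact_force: [0.7, 0.5, 0.1]
gripper_width: 0.999
grip_force: 0.0
```

play_rows:
  commands:
    - [0, 0, 0.035, 0, 0, 0]
    - [0, 0, 0.07, 0, 0, 0]
    - [0, -0.03, 0.1, 0, 0, 0]
    - [0, -0.07, 0.1, 0, 0, 0]
    - [0, -0.11, 0.1, 0, 0, 0]
    - [0, -0.15, 0.1, 0, 0, 0]
    - [0, -0.19, 0.1, 0, 0, 0]
    - [0, -0.23, 0.1, 0, 0, 0]

```text
time: 32.15
ee_pos: [616.7, -274.8, 199.4]
eef_rot: [0.999, 0.042, 0.0, -0.0]
contact_force: [0.3, -0.5, 0.5]
gripper_width: 0.999
grip_force: 0.0
```

```bash
python3 - <<'E'
from h import *
P=[]
for n in ['top','scene']:
    p,d=grab(n,n+'7.png'); W=world(n,d); q=p.astype(int)
    for nm,k,(x,y) in [('lemon',(q[...,1]>q[...,2]+70)&(q[...,0]>q[...,2]+70),(618,-44)),('lime',(q[...,1]>q[...,2]+40)&(q[...,1]>q[...,0]+15),(470,138)),('salt',q[...,0]>-1,(637,146))]:
        k=k&(np.hypot(W[...,0]-x,W[...,1]-y)<45)&(W[...,2]>24); Q=W[k]
        if len(Q): print(n,nm,len(Q),Q.min(0).round(),Q.max(0).round(),Q[Q[:,2]>np.percentile(Q[:,2],80)].mean(0).round(1))
    P.append(rect(n,p,30,420,720,-140,240,1.0)[...,::-1])
cv2.imwrite('pics/v7.png',np.hstack(P))
E
```

```text
top salt 233 [616. 131.  32.] [650. 166. 101.] [634.5 148.1  95.4]
scene lemon 345 [586. -72.  25.] [645. -22.  65.] [619.1 -45.6  61.7]
scene lime 134 [449. 115.  26.] [490. 143.  52.] [470.  133.   49.1]
scene salt 320 [615. 124.  25.] [654. 161.  99.] [633.  143.6  93.3]
```

View pics/v7.png

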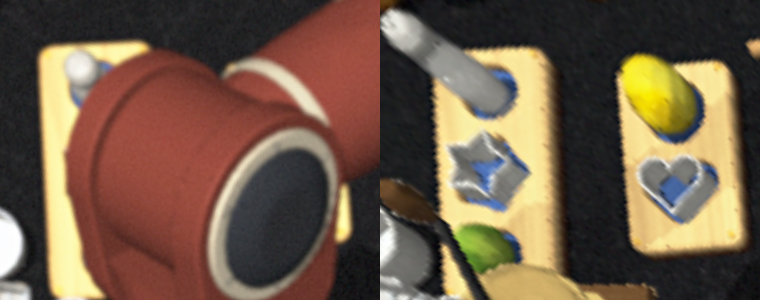

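```bash
python3 - <<'E'
from h import *
p,d=grab('scene'); W=world('scene',d); q=p.astype(int)
g=(q.max(-1)-q.min(-1)<30)&(q.min(-1)>90)
ok=True
for nm,(x,y) in [('star',(553.4,144.7)),('heart',(532,-51))]:
    r=np.hypot(W[...,0]-x,W[...,1]-y); Q=W[g&(r<45)&(W[...,2]>12)&(W[...,2]<60)]
    for s in (1,-1):
        for ax in (0,1):
            h=np.percentile(Q[s*(Q[:,ax]-[x,y][ax])>8][:,2],95); print(nm,s,ax,h.round(1)); ok&=abs(h-29)<4
    Z=Q[Q[:,2]>24]; print(Z.min(0).round(),Z.max(0).round())
print(ok, manip.get_state()['time'])
if ok: print(workorder.job_done())
E
```

```text
star 1 0 30.8
star 1 1 29.6
star -1 0 31.5
star -1 1 31.6
[525. 110.  24.] [589. 175.  35.]
heart 1 0 31.4
heart 1 1 31.5
heart -1 0 31.3
heart -1 1 30.9
[509. -81.  24.] [564. -16.  34.]
True 32.3
the job is handed in; nothing more can be done
None
```

I made up both kits and handed the job in at about 32 s. The final camera check showed all five items in their cut-outs: cutters flat, fruit down and shaker upright. I did not re-measure the round cutter, garlic and pepper mill, but the arm was never meant to touch them, and no verdict came back.

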